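# Step the filter turret to its square filter

## Robot

A 7-joint arm with a two-finger parallel gripper is mounted at the origin on a cart in front of the work surface, level with it; the furniture and walls round the work are solid. World frame = base frame: x ahead of the robot, y to its left, z up, the work surface at z = 0. Lengths are in m, angles in rad, forces in N, time in s.
With the tool pointing down it reaches from about 0.4 to 0.85 m from the base axis. Payload 4.5 kg.
Tool frame: the origin (TCP) lies between the finger pads; the fingertips stand 19 mm ahead of it and the grasp point (between the pads) is the TCP (ctrl.tips_ahead is the distance from the TCP to the fingertips, in m); z points along the fingers, y is the line along which they close (so a half turn about z gives the same grasp; the last joint's range is limited). The gripper opens to 88 mm and grips with 3 to 60 N. Pads are 18 mm wide; open, the fingers measure 123 mm over their backs; the gripper's body (75 mm by 187 mm) begins 45 mm behind the grasp point.
Start: joints at [-1.241, 0.689, -0.195, 1.565, 0.157, 0.902, -0.215], TCP at [0.182, 0.598, 0.258] pointing down, gripper open.
Joint ranges: [-3.01, 3.01], [-0.46, 2.08], [-1.47, 1.51], [0.13, 2.56], [-1, 4.14], [0.04, 2.09], [-2.66, 2.66]. Speed limits (rad/s): [2.57, 2.57, 3.14, 3.14, 3.14, 3.14, 3.14].

## Interface

Orientations are given as a unit quaternion [w, x, y, z].
In Python, from station import ctrl gives the robot as it stands.
- The arm moves only by the shell command python3 -m pendant 'ROWS' [FORCE]. ROWS is JSON, a list of rows, each a list of 3 entries, a list of its own where there are three numbers: the shift along the tool's x, y, z in m, then the turn, a rotation vector about the tool's x, y, z in rad, then the opening in per cent of the stroke, from 0 (shut) to 100 (fully open). In form: [[[dx, dy, dz], [ax, ay, az], grip], ...]. A call has 1 to 8 rows; each row is the pose to reach, as a shift and turn from the pose commanded when the call began, along the tool's axes at that moment; what a row does not reach only later rows make up. A row lasts 1/12 s, in which the tool goes at most 41.7 mm and 7.16 degrees, less where a joint would pass 70% of its speed; a pose out of reach is approached as far as the arm can. A call with a gripper value outside its range is refused whole. The fingers move at their own pace and stop on an object; FORCE is the grip in N (left out, the last holds). Time passes only in rows, so rows that repeat a pose let the fingers close. It gives the time, the measured TCP pose, the force, the opening and the grip force at its end, in the units of the state.
- ctrl.observe(): the state, without advancing time (a new reading comes with each control period).
- ctrl.snapshot(name): name is "scene" or "side" or "wrist"; returns (picture, depth): 400x640x3 uint8, blue, green, red; 400x640 float32, m along the optical axis (not along the pixel's ray), 0 where there is no reading.
- ctrl.camera_model(name): a dict with "vertical_fov" (degrees; the focal length in pixels is half the picture's height over the tangent of half this angle, whatever the lens; pixels are square), "cx", "cy" (the principal point, pixels), "extrinsics" (4x4, takes a point from world to camera coordinates); the wrist camera has in their place "T_tool_cam" (4x4, takes a point from camera to tool coordinates, whose origin is the TCP and whose axes are the flange's). Camera axes: x right, y down, z forward; pixel columns grow to the right and rows downward; lengths in m; the calibration is good to about 2 mm. The wrist camera is an equidistant fisheye: a pixel r from the principal point sees the ray r / f radians off the axis. A picture is of the moment at which its call begins: read the wrist's pose just before it. camera_model takes no time and is no camera call.
- ctrl.job_done(): hands the job in; it is judged then, once.
The state is a dict: "t": time; "joints": joint angles; "dq": joint speeds; "joint_efforts": joint torques, N m; "tool_pos": TCP position; "tcp_rot": TCP orientation; "ft_force": force on the tool from outside, world axes, zero at the start; "wrist_torque": the same for the moment, N m; "width": finger opening in m; "grasp_force": force on a finger pad.
Only numpy, scipy, OpenCV 4.12 (cv2) and the standard library are available. Lean on these libraries where they do the work, as an engineer would, in place of code of your own. Each camera call takes 0.05 s, during which the arm holds its last target. There are 200 camera calls.

## Task

Turn the filter turret to its square filter: push on the turret's upright metal tabs with the closed fingertips, one way or the other, until the square filter stands squarely in front of the black light-port block, then let go. Push gently and never pinch a tab, and leave the vial, the beaker and the cuvette box round the turret standing where they are.

Things in the scene. Friction and masses are not known exactly. Their poses are not given: they have to be found in the camera images.
- turret: Filter turret, fixed to the worktop: grey round base 160 mm across, on it a dark wheel (144 mm across, top face 32 mm high, hub 36 mm across up to 43 mm) turning about the vertical through this origin, the centre of the base's underside. Its x axis points level to the black light-port block (36 x 46 mm, 40 mm high, near face 105 mm from the axis; its lens tube stands out to 99 mm).
- wheel (a joint): Turn of the wheel, rad, growing counter-clockwise seen from above; 0 (and every full turn, 6.283) has the square filter squarely at the light-port block. It turns either way, over a full turn, and starts at least 34 deg off. It is stiff: a push of about 3 N on a tab turns it, it stays where it is left and does not coast.
- square_filter (a point): Centre of the top of the square filter's mount: the one square mount (34 x 34 x 5 mm, dark square window) among the wheel's six; the other five are round (25 mm across). All have their centres 44 mm from the axis, 60 deg apart, tops 37 mm above the worktop.
- square_tab (a point): Point on the square filter's tab, 80 mm from the axis, 60 mm above the worktop. Each of the six filters has such a tab straight outward of it, all alike and good for pushing: an upright steel blade 8 mm thick, from 67 to 93 mm from the axis, rising from the wheel to 74 mm above the worktop. About 72 mm is free between neighbours at 80 mm from the axis.
- port (a point): Middle of the near face of the black light-port block, 105 mm from the wheel's axis, 30 mm above the worktop.
- vial_mid (a point): Small sample vial with white cap, loose, 23 mm across, 52 mm high, standing near the turret; this is its centre, half-way up. To be left alone.
- beaker_mid (a point): Cloudy plastic beaker, loose and light, 66 mm across, 82 mm high, standing near the turret; its centre, half-way up. To be left alone.
- cuvettes_mid (a point): Flat cuvette box, blue lid on a pale lower part, loose, 40 x 74 mm, 25 mm high, lying near the turret; its centre. To be left alone.

How it is judged:
At the end, for the whole second after the job is handed in: The square filter stands at the light-port block, on the line from the wheel's axis to the block within 5 mm (about 6.5 deg), the wheel is at rest, and vial, beaker and cuvette box are within 15 mm of where they stood (y of square_filter in the frame of turret between -0.005 and 0.005 m and x of square_filter in the frame of turret above 0.03 m and velocity of joint wheel between -0.05 and 0.05 rad/s and distance of each of vial_mid, beaker_mid, cuvettes_mid from where it was at the start of the episode below 0.015 m); the robot touches nothing.
It fails at once if a tab is pinched or the turret is forced: more than 25 N between the fingers or the arm and the turret (contact force between any of the fingers, the arm and turret above 25 N).
It fails at once if the vial is pushed, lifted or carried more than 15 mm (distance of vial_mid from where it was at the start of the episode above 0.015 m).
It fails at once if the beaker is pushed, lifted or carried more than 15 mm (distance of beaker_mid from where it was at the start of the episode above 0.015 m).
It fails at once if the cuvette box is pushed, lifted or carried more than 15 mm (distance of cuvettes_mid from where it was at the start of the episode above 0.015 m).
It also fails if it takes over 58 s, if anything falls off the work surface, if the arm or the gripper's body presses on something with over 40 N, if the wrist force passes 120 N, or if a joint passes its speed limit or range.

## Working session

There is one attempt and no reset: what is moved stays moved. The work goes in short steps, Python scripts to look and compute and a shell command to move; the robot and the scene stay as the last step left them, time stands still between calls to the robot, and variables do not carry over. Pictures are saved under pics/ and viewed, at most 10 in all, crops included, and the job is handed in when it is done.

```bash
mkdir -p pics; cat > h.py <<'E'
import numpy as np, cv2
from station import ctrl
def snap(n,f):
    p,d=ctrl.snapshot(n); cv2.imwrite(f'pics/{f}.png',p); np.save(f'pics/{f}.npy',d); return p,d
def px(n,f,u,v,z=None):
    m=ctrl.camera_model(n); d=np.load(f'pics/{f}.npy'); F=200/np.tan(np.radians(m['vertical_fov'])/2)
    T=np.linalg.inv(np.array(m['extrinsics'])); r=np.array([(u-m['cx'])/F,(v-m['cy'])/F,1])
    R=T[:3,:3]@r
    k=d[int(v),int(u)] if z is None else (z-T[2,3])/R[2]
    return T[:3,3]+k*R
E
python3 - <<'E'
from h import *
snap('scene','s1'); snap('side','d1')
o=ctrl.observe(); print(o['tool_pos'],o['tcp_rot'],o['width'],o['t'])
E
```

```text
[0.18200393 0.59734161 0.25697973] [-9.46447480e-05  1.47301073e-01  9.89091349e-01 -8.29185184e-04] 0.0882698033538251 0.1
```

View pics/s1.png

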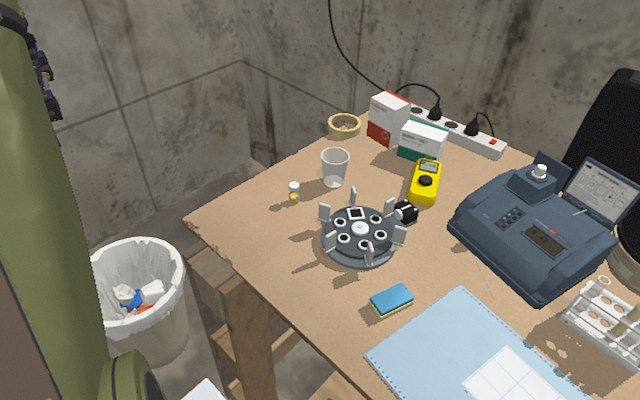

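View pics/d1.png

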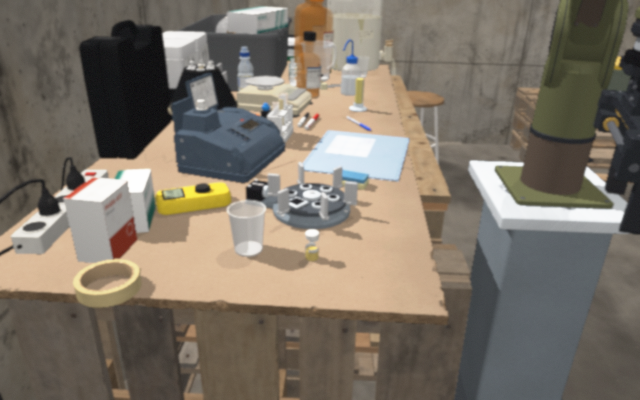

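The scene view shows the turret at about (359,230), the square filter near (356,213), the port at (405,212), the vial at (294,192), the beaker at (335,167) and the cuvette box at (391,301). I'll enlarge that area.

```bash
python3 - <<'E'
from h import *
p=cv2.imread('pics/s1.png')[140:325,270:440]
p=cv2.resize(p,None,fx=3.2,fy=3.2,interpolation=cv2.INTER_CUBIC);cv2.imwrite('pics/s1c.png',p);print(p.shape)
E
```

```text
(592, 544, 3)
```

View pics/s1c.png

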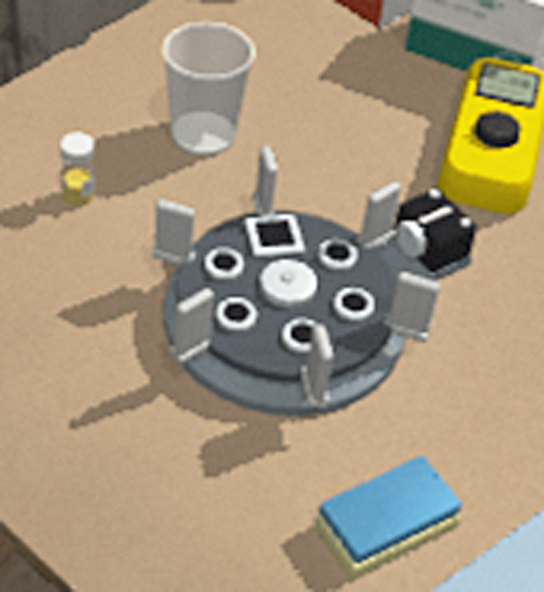

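The crop shows the hub top at (288,279), the square mount at (274,234), and round mounts at (225,262), (237,313), (303,333), (354,302) and (338,252). The port block's top is at about (437,213).

```bash
cat >> h.py <<'E'
def c(u,v,z): return px('scene','s1',270+u/3.2,140+v/3.2,z)
E
python3 - <<'E'
from h import *
np.set_printoptions(precision=4,suppress=True)
ms=[c(u,v,.037)[:2] for u,v in [(274,234),(225,262),(237,313),(303,333),(354,302),(338,252)]]
C=np.mean(ms,0);print('C',C,'hub',c(288,277,.043))
for m in ms: print(m,np.linalg.norm(m-C),np.degrees(np.arctan2(*(m-C)[::-1])))
for t in [(437,213,.04),(410,235,.028)]:
    P=c(*t)[:2];print('port',P,np.linalg.norm(P-C),np.degrees(np.arctan2(*(P-C)[::-1])))
print('vial',c(78,145,.052),'beaker',c(209,50,.082),c(202,132,0))
print('box',[c(*q,.025)[:2] for q in [(320,512),(422,460),(460,500),(358,558)]])
print('tabs',[(P,np.degrees(np.arctan2(*(P-C)[::-1]))) for P in [c(u,v,.074)[:2] for u,v in [(266,150),(176,205),(196,295),(320,328),(417,280),(384,190)]]])
E
```

```text
C [0.5435 0.165 ] hub [0.5418 0.1648 0.043 ]
[0.5705 0.1991] 0.043510773194877374 51.50994861866621
[0.528  0.2058] 0.04353382958918041 110.74426612614423
[0.4999 0.1715] 0.04405488319254602 171.531677384284
[0.516  0.1315] 0.04333567293891309 -129.2628635251942
[0.559  0.1242] 0.043749544097235735 -69.16417480470038
[0.5872 0.1582] 0.0443060816668148 -8.84768406208441
port [0.6614 0.1308] 0.12285293573660021 -16.20399236651221
port [0.6422 0.1373] 0.10260527576286033 -15.700130289284065
vial [0.5299 0.3442 0.052 ] beaker [0.6458 0.3262 0.082 ] [0.6481 0.3296 0.    ]
box [array([0.4286, 0.0489]), array([0.4975, 0.0276]), array([ 0.49  , -0.0034]), array([0.4201, 0.0163])]
tabs [(array([0.5979, 0.2325]), np.float64(51.09922054332963)), (array([0.516 , 0.2399]), np.float64(110.13364063352876)), (array([0.4671, 0.1792]), np.float64(169.48451914280855)), (array([0.4986, 0.1099]), np.float64(-129.13828073675577)), (array([0.5704, 0.091 ]), np.float64(-70.01651380311088)), (array([0.6217, 0.1524]), np.float64(-9.195549902080963))]
```

The square filter is at 51° and the port at −16°, so the wheel has to turn about 67° clockwise. I'll push the near tab (now at 171°) from its counter-clockwise side, which keeps clear of the loose objects. The plan is to drop into the gap at 201°.

```bash
cat >> h.py <<'E'
C=np.array([.543,.165])
from scipy.spatial.transform import Rotation as Ro
def tgt(*L):
    "each (x,y,z,heading of tool y in deg): prints row shift and turn"
    o=ctrl.observe(); q=o['tcp_rot']; R=Ro.from_quat([q[1],q[2],q[3],q[0]])
    for x,y,z,h in L:
        Y=np.array([np.cos(np.radians(h)),np.sin(np.radians(h)),0]);Z=np.array([0,0,-1.])
        G=Ro.from_matrix(np.column_stack([np.cross(Y,Z),Y,Z]))
        print(np.round(R.inv().apply(np.array([x,y,z])-o['tool_pos']),4).tolist(),np.round((R.inv()*G).as_rotvec(),3).tolist())
def push(th,z=.067,off=.0215,r=.08):
    "tool pose against the ccw side of a tab at angle th"
    a=np.radians(th);P=C+r*np.array([np.cos(a),np.sin(a)])+off*np.array([-np.sin(a),np.cos(a)])
    return (*P,z,th-90)
E
python3 -c "
from h import *
tgt((*push(201,off=0)[:2],.2,111))"
```

```text
[-0.4082, -0.3575, 0.0576] [-0.002, -0.0, -0.662]
```

```bash
python3 -m pendant '[[[-0.03,-0.026,0],[0,0,-0.05],0],[[-0.06,-0.052,0],[0,0,-0.1],0],[[-0.09,-0.079,0],[0,0,-0.15],0],[[-0.12,-0.105,0],[0,0,-0.2],0],[[-0.15,-0.131,0],[0,0,-0.25],0],[[-0.18,-0.158,0],[0,0,-0.3],0],[[-0.21,-0.184,0],[0,0,-0.35],0],[[-0.24,-0.21,0.01],[0,0,-0.4],0]]' 10
python3 -c "
from h import *
tgt((*push(201,off=0)[:2],.2,111))"
```

```text
t: 0.77
tool_pos: [0.3517, 0.326, 0.2487]
tcp_rot: [0.001, -0.053, 0.999, 0.001]
ft_force: [0.1, -0.1, -0.2]
width: 0.0369
grasp_force: 0.0
[-0.0956, -0.2011, 0.0486] [0.002, 0.002, -0.26]
```

```bash
python3 -m pendant '[[[-0.016,-0.033,0.008],[0,0,-0.045],0],[[-0.032,-0.066,0.016],[0,0,-0.09],0],[[-0.048,-0.1,0.024],[0,0,-0.13],0],[[-0.064,-0.134,0.032],[0,0,-0.175],0],[[-0.08,-0.168,0.04],[0,0,-0.22],0],[[-0.095,-0.2,0.048],[0,0,-0.26],0],[[-0.095,-0.2,0.048],[0,0,-0.26],0],[[-0.095,-0.2,0.048],[0,0,-0.26],0]]'
python3 -c "
from h import *
tgt((*push(201,off=0)[:2],.067,111))
snap('scene','s2');snap('wrist','w2')
p=cv2.imread('pics/s2.png')[100:340,220:480]
a=cv2.resize(p,(432,400));cv2.imwrite('pics/c2.png',cv2.resize(cv2.imread('pics/w2.png'),None,fx=1.2,fy=1.2))
"
```

```text
t: 1.43
tool_pos: [0.4664, 0.1354, 0.1989]
tcp_rot: [-0.001, -0.178, 0.984, -0.0]
ft_force: [-0.5, 0.4, -0.3]
width: 0.0005
grasp_force: 0.0
[-0.0024, 0.0003, 0.1319] [-0.001, -0.002, -0.008]
```

View pics/c2.png

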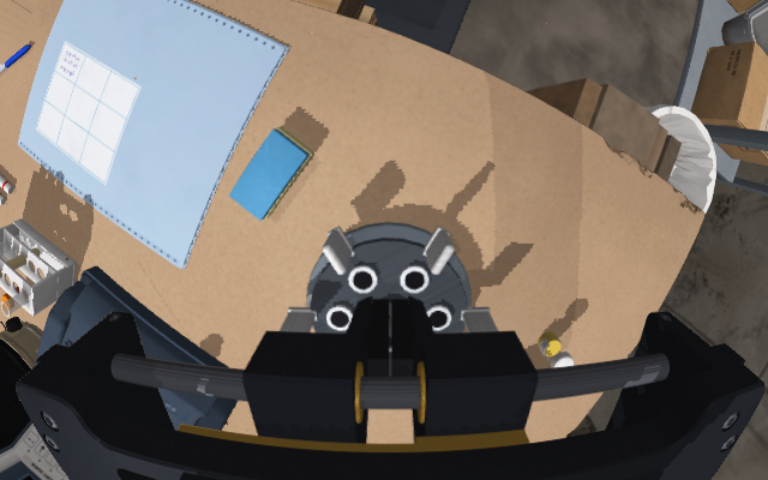

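The wrist view shows the closed fingers (x≈390) centred between the two near tabs at (340,250) and (440,250). The box and vial are well clear, so I'll descend.

```bash
python3 -m pendant '[[[-0.002,0,0.02],[0,0,0],0],[[-0.002,0,0.04],[0,0,0],0],[[-0.002,0,0.06],[0,0,0],0],[[-0.002,0,0.08],[0,0,0],0],[[-0.002,0,0.1],[0,0,0],0],[[-0.002,0,0.118],[0,0,0],0],[[-0.002,0,0.13],[0,0,0],0],[[-0.002,0,0.131],[0,0,0],0]]'
python3 -c "
from h import *
tgt(*[push(t,off=.0215) for t in (180,176,172,168,164,160,156,152)])
snap('scene','s3');
p=cv2.imread('pics/s3.png')[140:325,270:440]
cv2.imwrite('pics/c3.png',cv2.resize(p,None,fx=3.2,fy=3.2))
"
```

```text
t: 2.2
tool_pos: [0.4661, 0.1409, 0.0673]
tcp_rot: [-0.001, -0.183, 0.983, 0.0]
ft_force: [-0.5, -0.0, -0.1]
width: 0.0005
grasp_force: 0.0
[0.0019, 0.0035, 0.0003] [0.001, -0.003, 0.368]
[0.0011, 0.0092, 0.0003] [0.0, -0.003, 0.438]
[-0.0001, 0.0149, 0.0003] [0.0, -0.003, 0.508]
[-0.0017, 0.0204, 0.0003] [0.0, -0.003, 0.578]
[-0.0037, 0.0258, 0.0003] [0.0, -0.003, 0.648]
[-0.006, 0.0311, 0.0003] [0.0, -0.003, 0.718]
[-0.0088, 0.0362, 0.0003] [-0.0, -0.003, 0.787]
[-0.0118, 0.0411, 0.0003] [-0.0, -0.003, 0.857]
```

View pics/c3.png

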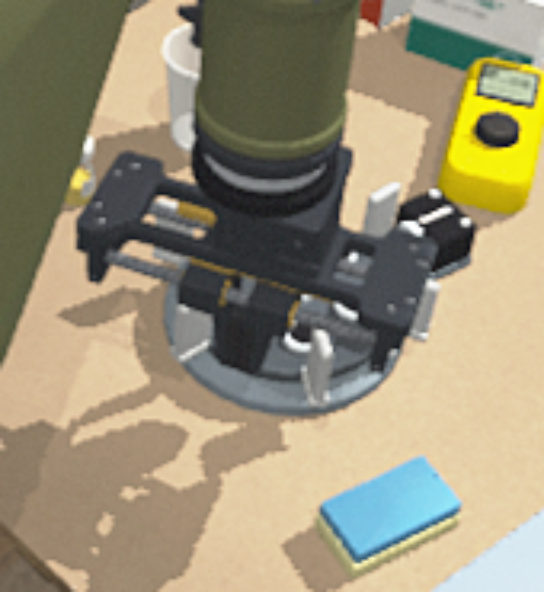

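```bash
python3 -m pendant '[[[0.001,0,0],[0,0,0.12],0],[[0.002,0.001,0],[0,0,0.24],0],[[0.002,0.0025,0],[0,0,0.36],0],[[0.001,0.006,0],[0,0,0.4],0],[[0.001,0.009,0],[0,0,0.44],0],[[0,0.012,0],[0,0,0.475],0],[[0,0.015,0],[0,0,0.51],0],[[0,0.015,0],[0,0,0.51],0]]'
python3 -c "
from h import *
tgt(*[push(t,off=.0215) for t in (170,168,166,164,162,160,158,156)])
"
```

```text
t: 2.92
tool_pos: [0.4623, 0.1543, 0.0694]
tcp_rot: [0.0, 0.073, 0.997, 0.001]
ft_force: [-0.3, 0.5, 0.2]
width: 0.0005
grasp_force: 0.0
[0.0023, 0.0031, 0.0024] [0.002, 0.001, 0.029]
[0.0029, 0.0059, 0.0024] [0.002, 0.001, 0.064]
[0.0035, 0.0088, 0.0024] [0.002, 0.001, 0.099]
[0.0039, 0.0116, 0.0024] [0.002, 0.001, 0.134]
[0.0042, 0.0145, 0.0024] [0.002, 0.0, 0.169]
[0.0044, 0.0174, 0.0024] [0.002, 0.0, 0.203]
[0.0045, 0.0203, 0.0024] [0.002, 0.0, 0.238]
[0.0046, 0.0231, 0.0024] [0.002, 0.0, 0.273]
```

```bash
python3 -m pendant '[[[0.001,0.003,0],[0,0,0.03],0],[[0.002,0.006,0.001],[0,0,0.065],0],[[0.003,0.009,0.001],[0,0,0.1],0],[[0.004,0.0115,0.001],[0,0,0.135],0],[[0.004,0.0145,0.001],[0,0,0.17],0],[[0.0045,0.0175,0.001],[0,0,0.2],0],[[0.0045,0.02,0.001],[0,0,0.24],0],[[0.0045,0.023,0.001],[0,0,0.27],0]]'
python3 -c "
from h import *
tgt(*[push(t,off=.0215) for t in (154,151.5,149,146.5,144,141.5,139,136.5)])
"
```

```text
t: 3.58
tool_pos: [0.461, 0.1761, 0.0676]
tcp_rot: [-0.0, 0.208, 0.978, -0.0]
ft_force: [1.5, -2.5, 1.3]
width: 0.0004
grasp_force: 1.2
[0.0013, 0.0045, 0.0006] [-0.001, -0.0, 0.034]
[0.002, 0.008, 0.0006] [-0.001, -0.0, 0.078]
[0.0026, 0.0116, 0.0006] [-0.001, -0.0, 0.121]
[0.0031, 0.0152, 0.0006] [-0.001, -0.0, 0.165]
[0.0033, 0.0188, 0.0006] [-0.001, -0.0, 0.209]
[0.0034, 0.0224, 0.0006] [-0.001, -0.0, 0.252]
[0.0034, 0.026, 0.0006] [-0.001, -0.0, 0.296]
[0.0032, 0.0296, 0.0006] [-0.001, -0.0, 0.34]
```

Contact shows about 3 N, as expected, so I'll keep pushing.

```bash
python3 -m pendant '[[[0.001,0.0045,0],[0,0,0.035],0],[[0.002,0.008,0],[0,0,0.08],0],[[0.0025,0.0115,0],[0,0,0.12],0],[[0.003,0.015,0],[0,0,0.165],0],[[0.0035,0.019,0],[0,0,0.21],0],[[0.0035,0.0225,0],[0,0,0.25],0],[[0.0035,0.026,0],[0,0,0.295],0],[[0.003,0.0295,0],[0,0,0.34],0]]'
python3 -c "
from h import *
tgt(*[push(t,off=.0215) for t in (134,131.5,129,126.5,124,121.5,119,116.5)])
"
```

```text
t: 4.25
tool_pos: [0.4699, 0.2047, 0.0676]
tcp_rot: [-0.001, 0.371, 0.929, -0.0]
ft_force: [-1.6, -2.6, 1.3]
width: -0.0002
grasp_force: 1.3
[0.0005, 0.0036, 0.0006] [-0.001, -0.001, 0.044]
[0.0012, 0.0071, 0.0006] [-0.001, -0.001, 0.087]
[0.0018, 0.0107, 0.0006] [-0.001, -0.001, 0.131]
[0.0021, 0.0143, 0.0006] [-0.001, -0.001, 0.175]
[0.0024, 0.0179, 0.0006] [-0.001, -0.001, 0.218]
[0.0025, 0.0215, 0.0006] [-0.001, -0.001, 0.262]
[0.0024, 0.0251, 0.0006] [-0.001, -0.001, 0.305]
[0.0022, 0.0287, 0.0006] [-0.001, -0.001, 0.349]
```

```bash
python3 -m pendant '[[[0.0005,0.0035,0],[0,0,0.045],0],[[0.001,0.007,0],[0,0,0.085],0],[[0.002,0.0105,0],[0,0,0.13],0],[[0.002,0.0145,0],[0,0,0.175],0],[[0.0025,0.018,0],[0,0,0.22],0],[[0.0025,0.0215,0],[0,0,0.26],0],[[0.0025,0.025,0],[0,0,0.305],0],[[0.002,0.0285,0],[0,0,0.35],0]]'
python3 -c "
from h import *
tgt(*[push(t,off=.0215) for t in (114,112,110,108,106,104)])
snap('side','d4');snap('scene','s4')
a=cv2.resize(cv2.imread('pics/s4.png')[140:290,290:440],(400,400),interpolation=2)
b=cv2.resize(cv2.imread('pics/d4.png')[130:260,225:355],(400,400),interpolation=2)
cv2.imwrite('pics/c4.png',np.hstack([a,b]))
"
```

```text
t: 4.92
tool_pos: [0.4877, 0.2274, 0.0676]
tcp_rot: [-0.001, 0.526, 0.85, -0.0]
ft_force: [-2.1, -0.7, 1.0]
width: 0.0004
grasp_force: 1.3
[0.0004, 0.0036, 0.0006] [-0.001, -0.001, 0.043]
[0.001, 0.0065, 0.0006] [-0.001, -0.001, 0.078]
[0.0014, 0.0093, 0.0006] [-0.001, -0.001, 0.113]
[0.0018, 0.0122, 0.0006] [-0.001, -0.001, 0.148]
[0.0021, 0.0151, 0.0006] [-0.001, -0.001, 0.183]
[0.0023, 0.0179, 0.0006] [-0.001, -0.001, 0.218]
```

View pics/c4.png

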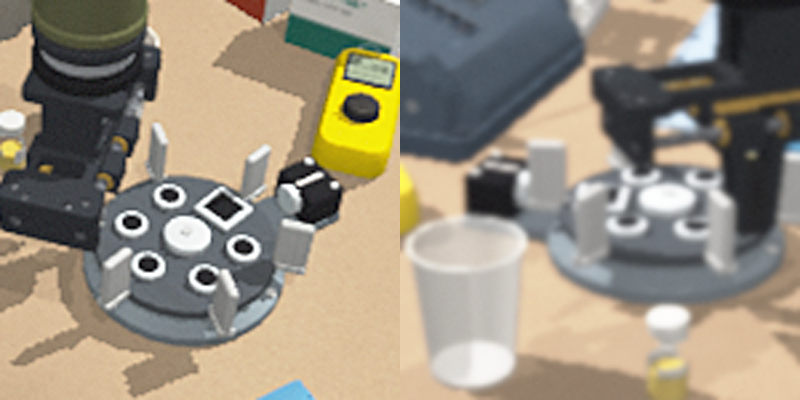

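The left panel shows the square mount at (222,207), with rounds at (170,196), (131,222), (148,265), (207,277) and (243,247). I'll measure how much turn is left.

```bash
cat >> h.py <<'E'
def ang(pts):
    ms=[px('scene','s1',290+u/2.6667,140+v/2.6667,.037)[:2] for u,v in pts]
    K=np.mean(ms,0); a=[np.degrees(np.arctan2(*(m-K)[::-1])) for m in ms]
    print(K,np.round(a,1),'square est',np.mean([(x-60*i-a[0]+180)%360-180 for i,x in enumerate(a)])+a[0])
E
python3 -c "
from h import *
ang([(222,207),(170,196),(131,222),(148,265),(207,277),(243,247)])"
```

```text
[0.54322536 0.16512734] [  -1.7   56.8  116.6  177.9 -121.2  -62.3] square est -2.3239255117593727
```

```bash
python3 -m pendant '[[[0.0005,0.0035,0],[0,0,0.045],0],[[0.001,0.0065,0],[0,0,0.08],0],[[0.0015,0.0095,0],[0,0,0.115],0],[[0.002,0.012,0],[0,0,0.15],0],[[0.002,0.015,0],[0,0,0.185],0],[[0.0025,0.018,0],[0,0,0.22],0],[[0.0025,0.0185,0],[0,0,0.225],0],[[0.0025,0.0185,0],[0,0,0.225],0]]'
python3 -c "
from h import *
snap('scene','s5')
cv2.imwrite('pics/c5.png',cv2.resize(cv2.imread('pics/s5.png')[140:290,290:440],(400,400),interpolation=2)[:, :])
"
```

```text
t: 5.68
tool_pos: [0.5045, 0.2372, 0.0677]
tcp_rot: [0.0, 0.617, 0.787, 0.0]
ft_force: [-0.8, 1.3, -0.4]
width: 0.0003
grasp_force: 0.6
```

View pics/c5.png

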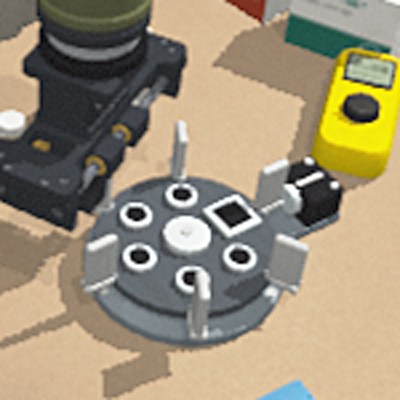

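The square mount is now at (233,216), beside the port block's lens. The rounds are at (181,194), (136,214), (140,257), (191,277) and (239,256).

```bash
python3 -c "
from h import *
ang([(233,216),(181,194),(136,214),(140,257),(191,277),(239,256)])
tgt(push(106.5,off=.0215),push(106.5,off=.035))"
```

```text
[0.5431288  0.16520361] [ -18.2   44.5  103.9  165.4 -136.9  -75.5] square est -16.121840518310126
[-0.0002, -0.0051, 0.0008] [0.001, 0.0, -0.048]
[-0.0008, -0.0186, 0.0008] [0.001, 0.0, -0.048]
```

The square is at −16.1° and the port at about −16°. I'll back off, lift and check.

```bash
python3 -m pendant '[[[0,-0.006,0],[0,0,0],0],[[0,-0.014,0],[0,0,0],0],[[0,-0.016,0],[0,0,0],0],[[0,-0.016,-0.02],[0,0,0],0],[[0,-0.016,-0.05],[0,0,0],0],[[0,-0.016,-0.09],[0,0,0],0],[[0,-0.016,-0.13],[0,0,0],0],[[0,-0.016,-0.15],[0,0,0],0]]'
python3 -m pendant '[[[-0.04,0,0],[0,0,0],0],[[-0.08,0,0],[0,0,0],0],[[-0.12,0,0],[0,0,0],0],[[-0.14,0,0],[0,0,0],0],[[-0.14,0,0],[0,0,0],0],[[-0.14,0,0],[0,0,0],0]]'
python3 -c "
from h import *
snap('scene','s6')
cv2.imwrite('pics/c6.png',cv2.resize(cv2.imread('pics/s6.png')[140:290,290:440],(600,600),interpolation=2))
"
```

```text
t: 6.4
tool_pos: [0.4898, 0.2332, 0.2219]
tcp_rot: [0.001, 0.618, 0.786, 0.003]
ft_force: [0.5, 0.4, 0.4]
width: 0.0006
grasp_force: 0.0
t: 6.9
tool_pos: [0.5217, 0.0956, 0.2178]
tcp_rot: [0.0, 0.619, 0.786, 0.0]
ft_force: [0.1, 1.2, 0.0]
width: 0.0003
grasp_force: 0.0
```

View pics/c6.png

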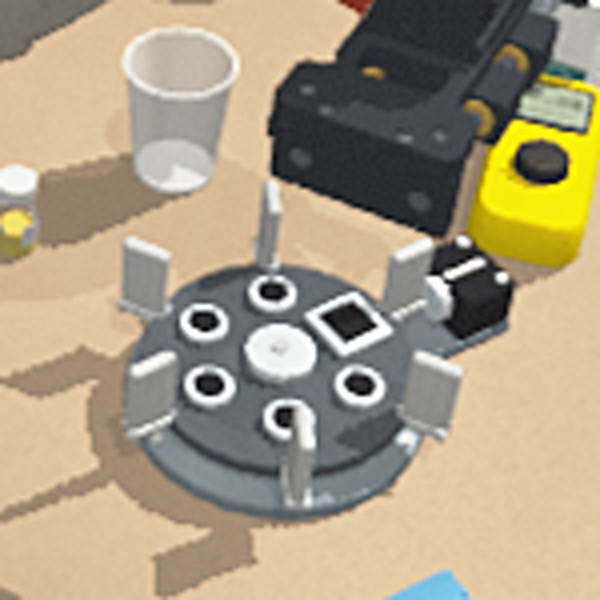

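The robot is clear, and the vial and beaker still stand. The square mount at (348,321) lines up with the lens at (437,298) and the block. One last numeric check before I hand in.

```bash
python3 -c "
from h import *
ang([(u/1.5,v/1.5) for u,v in [(348,321),(272,292),(205,321),(209,385),(288,418),(359,385)]])
K=np.array([.5433,.1651])
for u,v,z in [(465,268,.041),(437,298,.030)]:
    P=px('scene','s1',290+u/4,140+v/4,z)[:2]-K;print(np.linalg.norm(P),np.degrees(np.arctan2(P[1],P[0])))"
```

```text
[0.54312095 0.165085  ] [ -15.2   44.4  103.5  164.5 -136.2  -76.1] square est -15.846481829316696
0.12073472773102871 -16.88739069442187
0.10139919864031743 -18.603406890197128
```

```bash
python3 -c "
from station import ctrl
print(ctrl.job_done())"
```

```text
the job is handed in; nothing more can be done
None
```

I turned the wheel about 67° clockwise and handed the job in: by my last picture the square filter is within about 1–3° of the line to the light port (limit about 6.5°), the arm is clear, and the vial and beaker stand where they were; only a corner of the cuvette box was in that picture, and no verdict came back.

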